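Hold the spare clip open around the loose recipe card

ROBOT

A 6-joint arm with a two-finger parallel gripper is mounted at the origin on a cart in front of the work surface, level with it; the furniture and walls round the work are solid. World frame = base frame: x ahead of the robot, y to its left, z up, the work surface at z = 0. Lengths are in mm, angles in rad, forces in N, time in s.
With the tool pointing down it reaches from about 350 to 975 mm from the base axis. Payload 7.1 kg.
Tool frame: the origin (TCP) lies at the centre of the arm's flange, where the gripper is bolted on; the fingertips stand 182 mm ahead of it and the grasp point (between the pads) lies 163 mm ahead of it; z points along the fingers, y is the line along which they close (so a half turn about z gives the same grasp; the last joint's range is limited). The gripper opens to 88 mm and grips with 3 to 60 N. Pads are 20 mm wide; open, the fingers measure 115 mm over their backs; the gripper's body (75 mm by 178 mm) begins 61 mm behind the grasp point.
Start: joints at [-1.248, 0.423, 1.63, -0, 1.089, -0.019], TCP at [209.507, -588.824, 404.675] pointing down, gripper open.
Joint ranges: [-3, 3], [-0.9, 2.11], [0.09, 2.58], [-1.31, 4.45], [0.11, 2.69], [-2.54, 2.54]. Speed limits (rad/s): [2.39, 2.39, 3.01, 3.14, 3.14, 3.14].

INTERFACE

Orientations are given as a rotation vector (axis times angle).
In Python, from workcell import readout, get_image, ctrl gives the robot as it stands.
- The arm moves only by the tool step_arm, never from a script. Its argument "targets" is a list that holds one entry, the list of rows, each a list of 7 numbers: the shift along the world's x, y, z as a fraction of full scale, then the turn, a rotation vector about the world's x, y, z as a fraction of full scale, then the opening, from 0 (shut) to 1 (fully open). In form: [[[dx, dy, dz, wx, wy, wz, claw], ...]]. A call has exactly 5 rows; each row shifts and turns the commanded pose from where the row before left it; what a row does not reach is not made up. Full scale, the value 1, is 0.05 m for a shift and 4 degrees for a turn. A row lasts 1/8 s, in which the tool goes at most 62.5 mm and 10.7 degrees, less where a joint would pass 70% of its speed; a pose out of reach is approached as far as the arm can. A call with a number of a shift or a turn outside -1 to 1 is refused whole. A call with a gripper value outside its range is refused whole. The fingers move at their own pace and stop on an object; the grip force is fixed at half the most. Time passes only in rows, so rows that do not move let the fingers close, or fill a call up. It gives the time, the measured TCP pose, the force, the opening and the grip force at its end, in the units of the state.
- readout.get_obs(): the state, without advancing time (a new reading comes with each control period).
- get_image(name): name is "scene" or "side" or "wrist"; returns a dict with "pixels" (420x560x3 uint8, red, green, blue), "intrinsics" (3x3 intrinsics, pixels), "k1" (the pictures are not rectified: a ray, as slopes to the right and down, at radius r is drawn at 1 + k1 r^2 times it, then the intrinsics apply), "extrinsics" (4x4, takes a point from world to camera coordinates). Camera axes: x right, y down, z forward; pixel columns grow to the right and rows downward; lengths in mm; the calibration is good to about 2 mm. A picture is of the moment at which its call begins. There is no depth.
- ctrl.close_job(): hands the job in; it is judged then, once.
The state is a dict: "t": time; "qpos": joint angles; "qvel": joint speeds; "joint_torque": joint torques, N m; "ee_pos": TCP position; "orientation": TCP orientation; "ft_force": force on the tool from outside, world axes, zero at the start; "moment": the same for the moment, N m; "width": finger opening in mm; "grasp_force": force on a finger pad.
Only numpy, scipy, OpenCV 4.12 (cv2) and the standard library are available. Lean on these libraries where they do the work, as an engineer would, in place of code of your own. Each camera call takes 0.05 s, during which the arm holds its last target. There are 200 camera calls.

TASK

Two recipe cards stand on wooden stands: one is already clipped to its backing board, the other is still loose. Take the spare spring clip from the wall of the recipe box by squeezing its two levers, and hold it wide open, jaws down, astride the top edge of the card that has no clip, near the middle of that edge, with card and board well between the jaws and nothing of the clip touching them, so that I can straighten the card before you let it close. Finish while still holding the clip squeezed open there; do not knock the stands, the box or the other things about.

Things in the scene. Friction and masses are not known exactly. Their poses are not given: they have to be found in the camera images.
- clip_hinge (a point): middle of the hinge pin of the spare clip: a steel spring clip, 74 mm tall, 36 mm wide, about 65 g, standing jaws down astride the front wall of the recipe box, its coil (6 mm radius) on the wall's top edge, so this point is 6 mm above that edge, 96 mm above the worktop. z up, y along the pin and the wall, x across the wall from lever to lever. Jaws reach 35 mm below it (33 mm when open)
- clip: the spare clip; origin and axes as clip_hinge (on its -x half). Two finger levers flare up from the hinge; their rounded ends (6 mm thick, 31 mm wide along y) are 36 mm above the hinge, 46 mm apart over their outsides. Squeezed together along x they open the jaws; fully squeezed, the ends are 22 mm apart over the outsides and 40 mm above the hinge
- jaw_a_tip (a point): lower inner edge of the clip's jaw on its -x side, in the middle of its 36 mm width; 35 mm below the hinge
- jaw_b_tip (a point): lower inner edge of the clip's other jaw, on its +x side. The tips are 5 mm apart on the box wall and 26 mm apart with the clip fully squeezed
- clip_lever (a joint): opening angle of the clip: about 0 on the 5 mm box wall, 0.62 fully squeezed, at its stops; a spring drives it shut: a squeeze of 4 N begins to open it, 7 N opens it fully, 20 N holds it firmly on the stops. Both halves swing alike, so the hinge stays on the gripper's centre line. Tip distance is about 5 mm + 34 mm per rad
- recipe_box: open-topped wooden recipe box full of cards, 120 (x) x 170 (y) x 90 mm high, walls 5 mm, 1.1 kg, loose. Origin at the middle of its underside; x points to its back, its front wall (with the spare clip, anywhere along its middle part) is at x = -57.5 mm. The 30 mm just behind that wall are empty and the cards behind stand up to 97 mm high.
- stand_1_edge (a point): middle of the top edge of one recipe stand: a wooden foot (74 x 124 x 18 mm) with an upright backing board, against whose front stands a ruled recipe card, flush with it at the top. Card and board together are 6 mm thick (x, centred on this point) and 112 mm wide (y); this edge is 150 mm above the worktop. x is square to the card and points to its back, z up. 0.65 kg, loose.
- stand_2_edge (a point): the same point of the other recipe stand, which is of the same make
- fitted_clip_hinge (a point): hinge of the clip that is already closed on the top edge of one of the two stands (it stands 6 mm above the middle of that stand's top edge; same clip, but part of that stand): the stand near this point is the one that is already done
- mill: wooden pepper mill, 170 mm tall, 58 mm across; a bystander, origin at its foot
- garlic: garlic bulb, about 50 mm; a bystander, origin at its foot
- mug: white mug with dots, 93 mm tall, 78 mm across plus handle; a bystander, origin at its foot
- lemon: lemon, 83 x 58 mm; a bystander, origin at its foot
- herb_bottle: glass herb bottle with a cork, 108 mm tall, 54 mm across; a bystander, origin at its foot
- stand_1: the stand of point stand_1_edge; origin at the middle of its underside, same axes
- stand_2: the stand of point stand_2_edge; origin at the middle of its underside, same axes
Not all that is in view belongs to the job. What is shaped like the clip but red is not meant.

How it is judged (in metres and radians):
At the end, for the whole second after the job is handed in: Fingers squeeze the clip (over 3 N), angle over 0.35 rad; at the stand with no fitted clip a jaw tip is on each side of card and board, 5 mm or more off their mid-plane, 8 mm or more below the edge, within 20 mm of its middle; clip at rest, touching no stand or box; stands upright (((distance between fitted_clip_hinge and stand_1_edge below 0.03 m and x of jaw_a_tip in the frame of stand_2_edge below -0.005 m and x of jaw_b_tip in the frame of stand_2_edge above 0.005 m and z of each of jaw_a_tip, jaw_b_tip in the frame of stand_2_edge below -0.008 m and y of jaw_a_tip in the frame of stand_2_edge between -0.02 and 0.02 m and y of jaw_b_tip in the frame of stand_2_edge between -0.02 and 0.02 m) or (distance between fitted_clip_hinge and stand_1_edge below 0.03 m and x of jaw_b_tip in the frame of stand_2_edge below -0.005 m and x of jaw_a_tip in the frame of stand_2_edge above 0.005 m and z of each of jaw_b_tip, jaw_a_tip in the frame of stand_2_edge below -0.008 m and y of jaw_b_tip in the frame of stand_2_edge between -0.02 and 0.02 m and y of jaw_a_tip in the frame of stand_2_edge between -0.02 and 0.02 m) or (distance between fitted_clip_hinge and stand_2_edge below 0.03 m and x of jaw_a_tip in the frame of stand_1_edge below -0.005 m and x of jaw_b_tip in the frame of stand_1_edge above 0.005 m and z of each of jaw_a_tip, jaw_b_tip in the frame of stand_1_edge below -0.008 m and y of jaw_a_tip in the frame of stand_1_edge between -0.02 and 0.02 m and y of jaw_b_tip in the frame of stand_1_edge between -0.02 and 0.02 m) or (distance between fitted_clip_hinge and stand_2_edge below 0.03 m and x of jaw_b_tip in the frame of stand_1_edge below -0.005 m and x of jaw_a_tip in the frame of stand_1_edge above 0.005 m and z of each of jaw_b_tip, jaw_a_tip in the frame of stand_1_edge below -0.008 m and y of jaw_b_tip in the frame of stand_1_edge between -0.02 and 0.02 m and y of jaw_a_tip in the frame of stand_1_edge between -0.02 and 0.02 m)) and value of joint clip_lever above 0.35 rad and contact force between the fingers and clip above 3 N and contact force between clip and stand_1 below 0.1 N and contact force between clip and stand_2 below 0.1 N and contact force between clip and recipe_box below 0.1 N and angle between each of stand_1, stand_2's own z axis and vertical below 0.05 rad and linear speed of clip below 0.02 m/s); the arm keeps its last pose, push and grip.
It fails at once if a recipe stand is shoved more than 20 mm or tipped (distance of any of stand_1, stand_2 from where it was at the start of the episode above 0.02 m or angle between any of stand_1, stand_2's own z axis and vertical above 0.15 rad).
It fails at once if the recipe box is shoved more than 40 mm (distance of recipe_box from where it was at the start of the episode above 0.04 m).
It fails at once if the clip bumps or pinches a recipe stand with more than 6 N (contact force between clip and stand_1 above 6 N or contact force between clip and stand_2 above 6 N).
It fails at once if a bystander is moved more than 30 mm (distance of any of mill, garlic, mug, lemon, herb_bottle from where it was at the start of the episode above 0.03 m).
It also fails if it takes over 35 s, if anything falls off the work surface, if the arm or the gripper's body presses on something with over 40 N, if the wrist force passes 120 N, or if a joint passes its speed limit or range.

## Working session

There is one attempt and no reset: what is moved stays moved. The work goes in short steps, Python scripts to look and compute and a tool call to move; the robot and the scene stay as the last step left them, time stands still between calls to the robot, and variables do not carry over. Pictures are saved under pics/ and viewed, at most 10 in all, crops included, and the job is handed in when it is done.

Besides the shell and the picture viewer there is one more tool, called after "Call:" in YAML: its name, and indented under it one key for each argument. step_arm: Moves the arm, as the interface text tells. Shift numbers are shares of 0.05 m and turn numbers shares of 4 degrees, none past 1 either way. Its arguments: {"type":"object","properties":{"targets":{"type":"array"}},"required":["targets"]}

```bash
mkdir -p pics; cat > h.py <<'E'
import numpy as np, cv2
from workcell import readout, get_image, ctrl
def grab(n,f=None):
    d=get_image(n)
    if f: cv2.imwrite(f,d['pixels'][:,:,::-1])
    np.savez(f'{n}.npz',**{k:np.asarray(v) for k,v in d.items()})
    return d
def load(n): return dict(np.load(f'{n}.npz'))
def ray(d,uv):
    K=np.array(d['intrinsics'],float);E=np.array(d['extrinsics'],float)
    p=cv2.undistortPoints(np.array([[uv]],float),K,np.array([float(d['k1']),0,0,0]))[0,0]
    R=E[:3,:3];return -R.T@E[:3,3],R.T@np.array([p[0],p[1],1.])
def onz(d,uv,z):
    c,r=ray(d,uv);return c+r*(z-c[2])/r[2]
def tri(d1,u1,d2,u2):
    c,r=ray(d1,u1);e,s=ray(d2,u2)
    t=np.linalg.lstsq(np.c_[r,-s],e-c,rcond=None)[0]
    a,b=c+r*t[0],e+s*t[1];return (a+b)/2,np.linalg.norm(a-b)
def proj(d,P):
    K=np.array(d['intrinsics'],float);E=np.array(d['extrinsics'],float)
    return cv2.projectPoints(np.array(P,float).reshape(-1,1,3),cv2.Rodrigues(E[:3,:3])[0],E[:3,3],K,np.array([float(d['k1']),0,0,0]))[0][:,0]
E
python3 - <<'E'
from h import *
a=grab('scene','pics/a.png')['pixels'];b=grab('side','pics/b.png')['pixels'];w=grab('wrist')['pixels']
for n in('scene','side','wrist'):
    d=load(n);E=d['extrinsics'];print(n,-E[:3,:3].T@E[:3,3],E[2,:3],d['k1'],d['intrinsics'][0,0])
print(readout.get_obs())
E
```

```text
scene [-139.06721851  562.96188477 1029.20664113] [ 0.52858258 -0.43874381 -0.72670787] 0.04567646450284878 519.1263996266564
side [ 197.81811798 -655.7203997  1041.67276147] [ 0.27706389  0.54897976 -0.78857899] 0.005778758643808959 402.34706593402177
wrist [ 277.50208395 -565.00051564  384.39019831] [-0.24438425 -0.0861256  -0.96584612] -0.07738773727497779 339.9238204388615
{'t': 0.15, 'qpos': array([-1.24795689e+00,  4.23673494e-01,  1.63045588e+00, -2.62114010e-05,
        1.08860983e+00, -1.89982592e-02]), 'qvel': array([ 0.00011865, -0.00228555, -0.00243294,  0.00055434, -0.00030933,
       -0.0001823 ]), 'joint_torque': array([ 6.20602495e-04, -5.44984210e+01, -2.73918879e+01,  6.43651304e-02,
        2.05321930e-02, -8.18042577e-05]), 'ee_pos': array([ 209.47163924, -588.64219398,  404.09805461]), 'orientation': array([-3.09469956e+00, -5.34173485e-01,  3.08493191e-04]), 'ft_force': array([-0.0234695 , -0.13423766, -0.11686148]), 'moment': array([0.03918856, 0.01281583, 0.0545548 ]), 'grasp_force': 0.0, 'width': 88.16722783823224}
```

View pics/a.png

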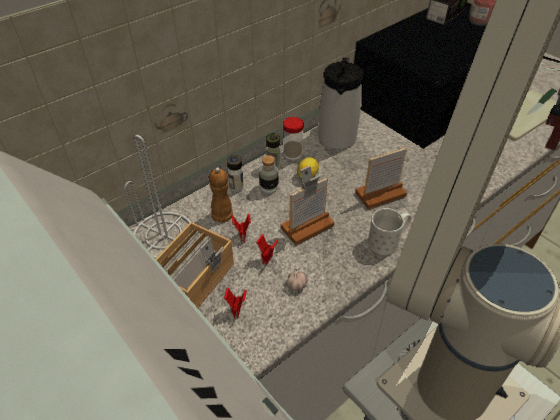

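View pics/b.png

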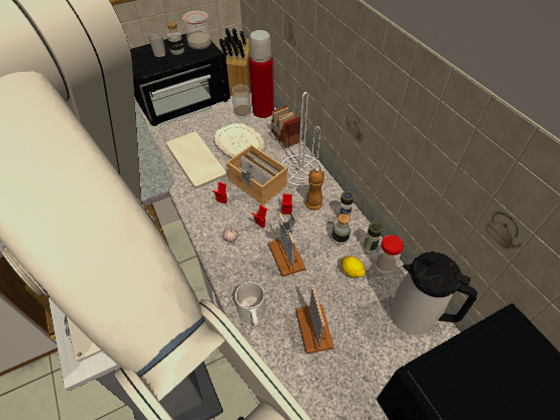

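The scene view shows the box at (197,262) with a grey clip near (214,257), stands at (308,207) and (385,175), and three red decoys. In the side view the box is at (257,173), its clip at about (247,172), and the stands are at (287,245) and (314,318). I'll confirm these in an enlarged crop.

```bash
python3 - <<'E'
from h import *
a=load('scene')['pixels'];b=load('side')['pixels']
c=lambda p,x,y:cv2.resize(p[y:y+75,x:x+100,::-1],(400,300),interpolation=cv2.INTER_CUBIC)
# crops 4x
m=np.vstack([np.hstack([c(a,150,215),c(a,260,165)]),np.hstack([c(b,215,140),c(b,245,210)])])
cv2.imwrite('pics/c.png',m)
c8=lambda p,x,y:cv2.resize(p[y:y+75,x:x+100,::-1],(400,300),interpolation=cv2.INTER_CUBIC)
m=np.vstack([np.hstack([c8(a,340,140),c8(b,270,270)]),])
cv2.imwrite('pics/d.png',m)
E
```

```text
(no output)
```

View pics/c.png

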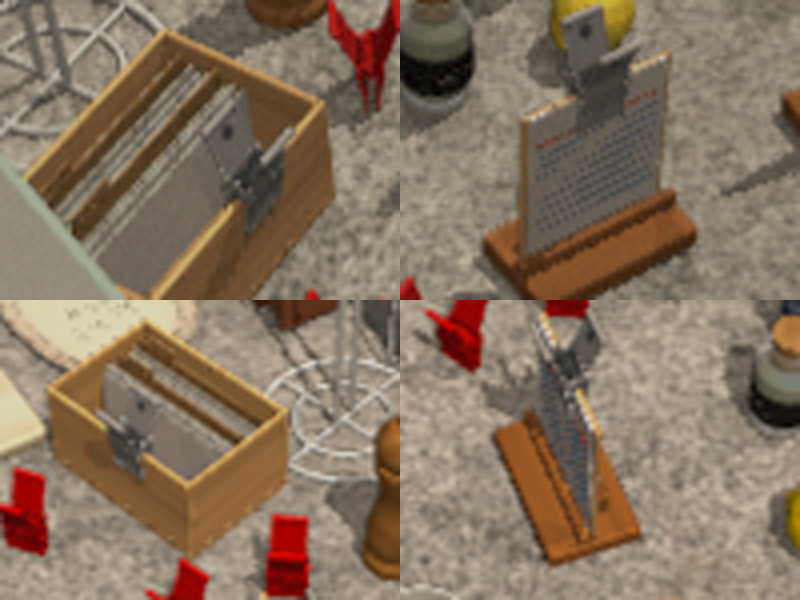

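View pics/d.png

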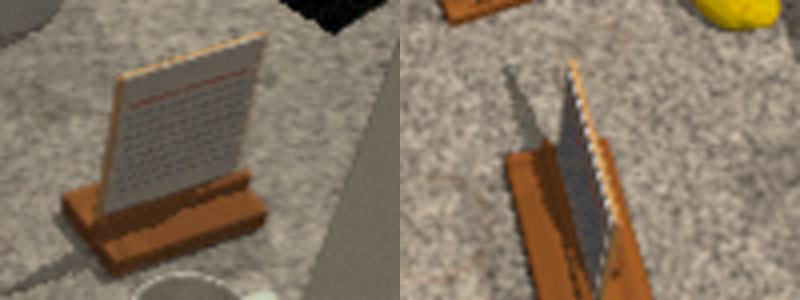

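Candidates in the crops:
- Grey clip astride the box's front wall: scene (210,262), side (246,174). It fits the description because it is steel, on the box and its jaws point down.
- Grey clip on the middle stand: scene (410/4+260, …) ≈ (408→ scene (305,183)). This one is already fitted.
- Three red lookalikes, excluded.

The bare stand is the one at scene (387,155), side (318,305).

```bash
python3 - <<'E'
from h import *
s=load('scene');d=load('side')
np.set_printoptions(precision=1,suppress=True)
def S(px,py,x,y): return ((px+.5)/4-.5+x,(py+.5)/4-.5+y)
A=[S(165,32,150,215),S(325,100,150,215)];print('box scene',[onz(s,u,90) for u in A])
B=[S(52,90,215,140),S(188,185,215,140),S(288,110,215,140),S(147,22,215,140)]
P=[onz(d,u,90) for u in B];print('box side',*P);print([np.linalg.norm(P[i]-P[i-1]) for i in range(4)])
print('hinge',tri(s,S(245,190,150,215),d,S(127,138,215,140)), onz(s,S(245,190,150,215),96),onz(d,S(127,138,215,140),96))
E1=[onz(s,S(118,78,340,140),150),onz(s,S(265,35,340,140),150)]
E2=[onz(d,S(175,62,270,270),150),onz(d,S(212,222,270,270),150)]
print('edge',E1,E2)
for e in(E1,E2):
  v=e[1]-e[0];print(np.linalg.norm(v),np.degrees(np.arctan2(v[1],v[0])),(e[0]+e[1])/2)
print('fitted',tri(s,S(200,60,260,165),d,S(170,65,245,210)))
E
```

```text
box scene [array([654.2, 188.8,  90. ]), array([547.7, 146.3,  90. ])]
box side [491.9 300.   90. ] [546.9 149.7  90. ] [657.6 187.8  90. ] [598.6 340.3  90. ]
[np.float64(114.04219234134796), np.float64(160.0475792641055), np.float64(117.09119576105778), np.float64(163.48994642307673)]
hinge (array([524.5, 220.2,  88.9]), np.float64(1.6096725886173113)) [518.6 222.8  96. ] [522.9 214.3  96. ]
edge [array([ 494.1, -258.4,  150. ]), array([ 461.8, -362.6,  150. ])] [array([ 494.4, -261.9,  150. ]), array([ 460.9, -362.2,  150. ])]
109.07901631938105 -107.23650351789975 [ 477.9 -310.5  150. ]
105.82065271592988 -108.47118063248901 [ 477.7 -312.   150. ]
fitted (array([519.6, -78. , 166.2]), np.float64(5.646748041950979))
```

The bare stand's edge middle is at (478,-311,150), with the edge running along 72°. Both views agree on this and the length is about 107 mm (112 given). The box wall line runs along 110°, and the clip hinge is near (523,219,96). I'll swing over to hover above the clip, turning +90.5° on the way.

Call:
step_arm:
  targets:
    - [[0.2,0.5,0.2,0,0,0.9,1],[0.25,0.65,0.2,0,0,0.9,1],[0.25,0.65,0.2,0,0,0.9,1],[0.25,0.65,0,0,0,0.9,1],[0.25,0.65,0,0,0,0.9,1]]

```text
t: 0.78
ee_pos: [269.7, -432.7, 434.7]
orientation: [2.973, 1.015, 0.0]
ft_force: [-0.1, -0.3, -0.2]
width: 87.8
grasp_force: 0.0
```

Call:
step_arm:
  targets:
    - [[0.25,0.65,0,0,0,0.9,1],[0.25,0.65,0,0,0,0.9,1],[0.25,0.65,0,0,0,0.9,1],[0.25,0.65,0,0,0,0.9,1],[0.25,0.65,0,0,0,0.9,1]]

```text
t: 1.4
ee_pos: [332.2, -270.2, 434.6]
orientation: [-2.778, -1.467, -0.0]
ft_force: [0.4, -0.6, 1.3]
width: 88.2
grasp_force: 0.0
```

Call:
step_arm:
  targets:
    - [[0.25,0.65,0,0,0,0.9,1],[0.25,0.65,0,0,0,0.9,1],[0.25,0.65,0,0,0,0.9,1],[0.25,0.65,0,0,0,0.9,1],[0.25,0.65,0,0,0,0.9,1]]

```text
t: 2.02
ee_pos: [394.7, -107.7, 434.7]
orientation: [2.514, 1.884, -0.0]
ft_force: [0.4, 0.2, -0.1]
width: 87.7
grasp_force: 0.0
```

Call:
step_arm:
  targets:
    - [[0.25,0.65,0,0,0,0.9,1],[0.25,0.65,0,0,0,0.9,1],[0.25,0.65,0,0,0,0.9,1],[0.25,0.65,0,0,0,0.9,1],[0.25,0.65,0,0,0,0.9,1]]

```text
t: 2.65
ee_pos: [457.2, 54.8, 434.6]
orientation: [-2.188, -2.254, 0.0]
ft_force: [1.2, -0.4, 0.1]
width: 87.7
grasp_force: 0.0
```

Call:
step_arm:
  targets:
    - [[0.25,0.65,0,0,0,0.9,1],[0.25,0.65,0,0,0,0.9,1],[0.25,0.65,0,0,0,0.9,1],[0.3,0.65,-0.2,0,0,0.9,1],[0.3,0.7,-0.2,0,0,1,1]]

```text
t: 3.28
ee_pos: [524.8, 219.7, 414.3]
orientation: [1.799, 2.575, -0.0]
ft_force: [-0.0, 0.2, 0.1]
width: 87.5
grasp_force: 0.0
```

```bash
python3 - <<'E'
from h import *
d=grab('wrist','pics/e.png');o=readout.get_obs();print(o['t'],o['ee_pos'],o['orientation'],o['qpos'])
print(proj(d,[[523.5,219,96],[523.5,219,132],[547.3,148,90],[492,300,90]]))
E
```

```text
3.325 [525.99228954 222.72133904 413.15269611] [-1.79422110e+00 -2.57807696e+00 -2.32985414e-03] [3.79407913e-01 3.34585507e-01 1.74393644e+00 1.52711799e-03
 1.06217402e+00 2.38782648e-02]
[[276.50509865 195.43569237]
 [276.08735464 205.737442  ]
 [274.62817646 268.52006042]
 [274.36781603  95.5477685 ]]
```

View pics/e.png

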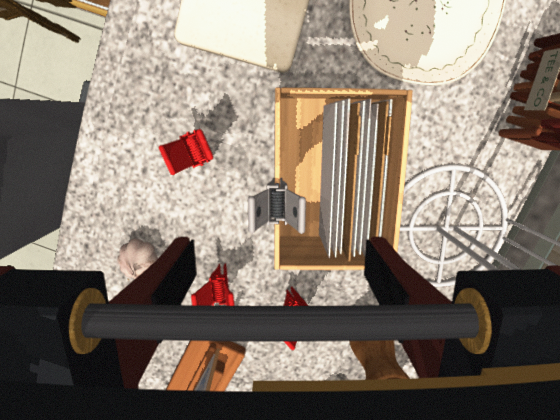

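The wrist view shows the box with the grey clip on its front wall: coil about (277,203), lever ends about (251,212) and (304,212). Now I'll measure it finely.

```bash
python3 - <<'E'
from h import *
p=load('wrist')['pixels'][170:245,225:325,::-1]
cv2.imwrite('pics/f.png',cv2.resize(p,(800,600),interpolation=cv2.INTER_CUBIC))
E
```

```text
(no output)
```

View pics/f.png

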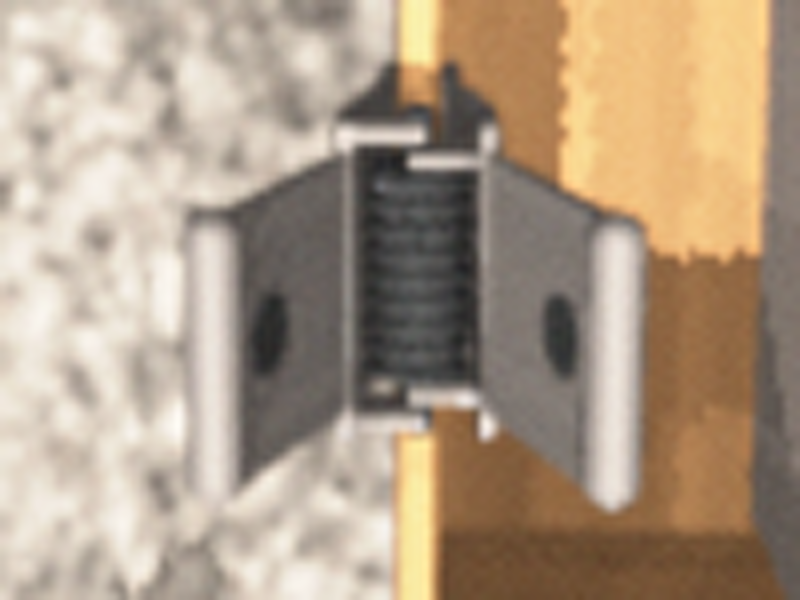

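The enlarged crop shows the lever bars at x 190–240 and 592–645 and y 213–505, with the wall at x 398–438. The clip is square to the gripper and centred at about full-picture (277.1,214.5).

```bash
python3 - <<'E'
from h import *
np.set_printoptions(precision=1,suppress=True)
d=load('wrist')
f=lambda x,y:((x+.5)/8-.5+225,(y+.5)/8-.5+170)
q=[onz(d,f(*u),131) for u in[(190,356),(645,362),(214,213),(214,500),(618,218),(618,508)]]
print(*q,np.linalg.norm(q[1]-q[0]),np.linalg.norm(q[2]-q[3]))
print('centre',(q[0]+q[1])/2,np.mean(q[2:],axis=0))
v=q[2]-q[3];w=q[4]-q[5];print(np.degrees(np.arctan2(v[1],v[0])),np.degrees(np.arctan2(w[1],w[0])))
a,b=onz(d,(277.1,100),90),onz(d,(277.1,255),90)
# box wall via pixels
pix=d['pixels'].astype(int)
wl=[]
for r in list(range(105,180,8))+list(range(228,262,6)):
    row=pix[r,265:290];m=np.where((row[:,0]-row[:,2]>70)&(row[:,0]>200))[0]
    if len(m): wl.append([265+m.mean(),r,len(m)])
wl=np.array(wl);print(wl)
W=np.array([onz(d,u[:2],90)[:2] for u in wl[[0,-1]]]);v=W[0]-W[1];print(W,np.degrees(np.arctan2(v[1],v[0])))
o=readout.get_obs();from scipy.spatial.transform import Rotation as R
M=R.from_rotvec(o['orientation']).as_matrix();print(o['ee_pos'],np.degrees(np.arctan2(M[1,1],M[0,1])),M[:,2])
E
```

```text
[504.9 204.5 131. ] [548.3 219.7 131. ] [502.3 219.4 131. ] [512.1 190.7 131. ] [540.3 232.7 131. ] [551.4 204.2 131. ] 46.02318054924377 30.26300039021224
centre [526.6 212.1 131. ] [526.5 211.7 131. ]
108.86726630377319 111.10839137484999
[[277.  105.    5. ]
 [277.  113.    5. ]
 [277.  121.    5. ]
 [277.  129.    5. ]
 [277.  137.    5. ]
 [277.  145.    5. ]
 [277.  153.    5. ]
 [277.  161.    5. ]
 [277.5 169.    6. ]
 [277.  177.    5. ]
 [277.  228.    5. ]
 [276.5 234.    6. ]
 [276.  240.    5. ]
 [276.5 246.    4. ]
 [276.  252.    5. ]
 [276.  258.    5. ]]
[[496.8 293.3]
 [544.8 159. ]] 109.62349399610463
[526.  222.7 413.2] 20.32774002031461 [ 0.  0. -1.]
```

Sizes check out (46.0 and 30.3 mm), and the clip is centred at (526.5,212). I'll move above it and down to just above the levers.

Call:
step_arm:
  targets:
    - [[0,-0.1,-0.2,0,0,0,1],[0,-0.1,-0.5,0,0,0,1],[0,0,-0.5,0,0,0,1],[0,0,-0.4,0,0,0,1],[0,0,0,0,0,0,1]]

```text
t: 3.95
ee_pos: [523.5, 207.2, 333.1]
orientation: [-1.803, -2.57, 0.006]
ft_force: [-1.2, -0.1, 0.5]
width: 87.6
grasp_force: 0.0
```

```bash
python3 - <<'E'
from h import *
o=readout.get_obs();print(o['ee_pos'],o['orientation'],o['width'])
E
```

```text
[523.5111597  207.23140729 333.0860144 ] [-1.80297671 -2.57006552  0.00550326] 87.55763867994507
```

Call:
step_arm:
  targets:
    - [[0,0,0,0,0,0,1],[0,0,0,0,0,0,1],[0,0,0,0,0,0,1],[0,0,0,0,0,0,1],[0,0,0,0,0,0,1]]

```text
t: 4.58
ee_pos: [524.5, 208.8, 334.8]
orientation: [1.802, 2.573, 0.0]
ft_force: [0.4, 0.2, 0.6]
width: 87.9
grasp_force: 0.0
```

The arm has settled now. The earlier picture was taken while it was still swaying, so I'll measure again.

```bash
python3 - <<'E'
from h import *
d=grab('wrist');x,y=proj(d,[[526.5,212,131]])[0].astype(int);print(x,y)
x0,y0=x-66,y-50;np.save('o.npy',[x0,y0])
cv2.imwrite('pics/g.png',cv2.resize(d['pixels'][y0:y0+100,x0:x0+133,::-1],(798,600),interpolation=cv2.INTER_CUBIC))
print(readout.get_obs()['ee_pos'],x0,y0)
E
```

```text
282 236
[524.5038162  208.73285338 334.76546346] 216 186
```

View pics/g.png

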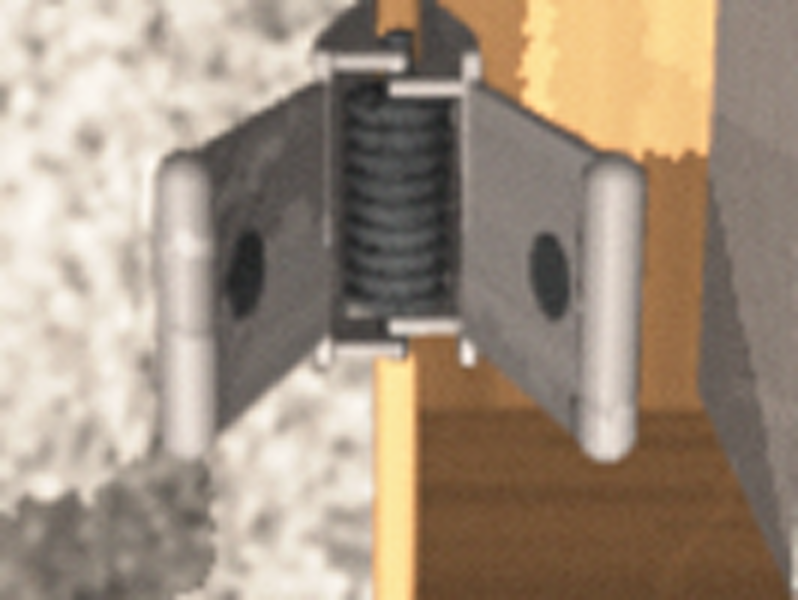

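The picture shows the bars at x 157–214 and 581–642, y 152–462, with their middle at crop (400,307).

```bash
python3 - <<'E'
from h import *
np.set_printoptions(precision=1,suppress=True)
d=load('wrist')
f=lambda x,y:((x+.5)/6-.5+216,(y+.5)/6-.5+186)
a,b,c,e=[onz(d,f(*u),131) for u in[(157,307),(642,309),(400,153),(400,462)]]
print((a+b)/2,np.linalg.norm(b-a),np.linalg.norm(c-e),(c+e)/2)
v=b-a;print(np.degrees(np.arctan2(v[1],v[0])))
g=np.array([np.cos(np.radians(20)),np.sin(np.radians(20))])
t=readout.get_obs()['ee_pos'];D=((a+b)/2-t)[:2];print('along x',D@g,'along y',D@[-g[1],g[0]])
# wall at z=90 below clip
w=[onz(d,f(*u),90) for u in[(394,400),(394,560)]];print(*w)
c0=w[0];print('wall off',((w[0]-t)[:2])@g,((w[1]-t)[:2])@g)
print(proj(d,[[*t[:2],131],[*t[:2],152]]))
E
```

```text
[526.5 211.8 131. ] 46.573025410499184 31.518540880914202 [526.6 211.5 131. ]
19.74922346445983
along x 2.896470167949805 along y 2.1697350479125532
[535.3 186.6  90. ] [542.5 166.8  90. ]
wall off 2.5786117124624366 2.6085658509106544
[[277.2 240.5]
 [276.9 254.9]]
```

The clip position repeats. Next I'll check the gripper's centre line in the wrist image itself, since the camera calibration may be 2 mm off.

```bash
python3 - <<'E'
from h import *
np.set_printoptions(precision=1,suppress=True)
d=load('wrist');t=readout.get_obs()['ee_pos']
p=d['pixels'].copy()
cv2.imwrite('pics/h.png',cv2.resize(p[225:345,150:410,::-1],(780,360),interpolation=cv2.INTER_CUBIC))
g=np.array([np.cos(np.radians(20)),np.sin(np.radians(20)),0]);n=np.array([-g[1],g[0],0])
for s in(-1,1):
  for k in(-10,10): print(s,k,proj(d,[t+s*44*g+k*n-[0,0,182]])[0],proj(d,[t+s*44*g+k*n-[0,0,163]])[0])
E
```

```text
-1 -10 [193.4 272.8] [183.8 290.7]
-1 10 [190.6 237.1] [180.2 251.5]
1 -10 [360.5 272.9] [369.5 290.7]
1 10 [363.1 237.2] [372.8 251.6]
```

View pics/h.png

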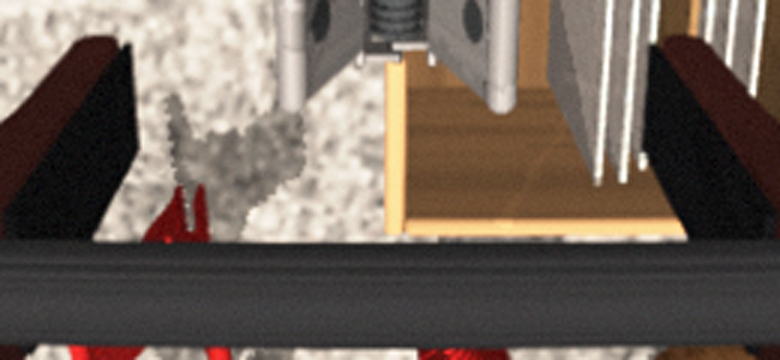

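Pad corners appear at (193,240), (196,276), (367,240) and (365,275), about 3.4 px right and 2.9 px below the prediction. The true clip position is therefore about (524.2,212.7). I'll move dy +4 and down 40, then close.

Call:
step_arm:
  targets:
    - [[0,0.08,-0.1,0,0,0,1],[0,0,-0.3,0,0,0,1],[0,0,-0.3,0,0,0,1],[0,0,-0.1,0,0,0,1],[0,0,0,0,0,0,1]]

```text
t: 5.25
ee_pos: [524.4, 212.6, 293.9]
orientation: [-1.802, -2.572, 0.002]
ft_force: [-0.2, -0.3, 0.4]
width: 87.5
grasp_force: 0.0
```

Call:
step_arm:
  targets:
    - [[0,0,0,0,0,0,0.8],[0,0,0,0,0,0,0.65],[0,0,0,0,0,0,0.55],[0,0,0,0,0,0,0.52],[0,0,0,0,0,0,0.5]]

```text
t: 5.88
ee_pos: [524.5, 212.7, 294.8]
orientation: [1.802, 2.573, 0.0]
ft_force: [0.7, -0.1, 4.1]
width: 44.7
grasp_force: 6.0
```

Call:
step_arm:
  targets:
    - [[0,0,0,0,0,0,0.45],[0,0,0,0,0,0,0.4],[0,0,0,0,0,0,0.35],[0,0,0,0,0,0,0.3],[0,0,0,0,0,0,0.25]]

```text
t: 6.5
ee_pos: [526.4, 213.4, 297.5]
orientation: [1.8, 2.57, 0.009]
ft_force: [1.2, -0.3, 17.4]
width: 22.7
grasp_force: 9.8
```

Call:
step_arm:
  targets:
    - [[0,0,0,0,0,0,0.2],[0,0,0,0,0,0,0.1],[0,0,0,0,0,0,0],[0,0,0,0,0,0,0],[0,0,0,0,0,0,0]]

```text
t: 7.12
ee_pos: [526.4, 213.4, 297.5]
orientation: [1.8, 2.57, 0.009]
ft_force: [1.9, -0.1, 15.6]
width: 21.0
grasp_force: 30.0
```

It is fully squeezed (21 mm, 30 N). I'll lift.

Call:
step_arm:
  targets:
    - [[0,0,0.1,0,0,0,0],[0,0,0.3,0,0,0,0],[0,0,0.5,0,0,0,0],[0,0,0.7,0,0,0,0],[0,0,0.7,0,0,0,0]]

```text
t: 7.75
ee_pos: [524.2, 212.5, 411.0]
orientation: [-1.802, -2.573, 0.001]
ft_force: [0.8, -0.8, -1.1]
width: 20.9
grasp_force: 30.0
```

Call:
step_arm:
  targets:
    - [[0,0,0.6,0,0,0,0],[0,0,0.4,0,0,0,0],[0,0,0,0,0,0,0],[0,0,0,0,0,0,0],[0,0,0,0,0,0,0]]

```text
t: 8.38
ee_pos: [524.2, 212.6, 458.5]
orientation: [-1.802, -2.572, 0.003]
ft_force: [0.8, -0.0, -0.1]
width: 20.8
grasp_force: 30.0
```

```bash
python3 - <<'E'
from h import *
o=readout.get_obs();print(o['ee_pos'],o['orientation'],o['ft_force'],o['width'],o['grasp_force'])
a=grab('scene')['pixels'];b=grab('side')['pixels'];w=grab('wrist')['pixels']
def c(n,p,k=4):
    d=load(n);x,y=proj(d,[[524.5,212.7,260]])[0].astype(int);W,H=400//k,300//k
    x0=min(max(x-W//2,0),560-W);y0=min(max(y-H//2,0),420-H);print(n,x0,y0)
    return cv2.resize(p[y0:y0+H,x0:x0+W,::-1],(400,300),interpolation=cv2.INTER_CUBIC)
m=np.vstack([np.hstack([c('scene',a),c('side',b)]),np.hstack([c('wrist',w,3),cv2.resize(w[:,:,::-1],(400,300))])])
cv2.imwrite('pics/i.png',m)
E
```

```text
[524.1961624  212.55254582 458.47365081] [-1.80157204 -2.57217969  0.00291269] [ 0.76229483 -0.00841728 -0.1051122 ] 20.791092720482997 29.998814463615417
scene 155 171
side 193 98
wrist 212 193
```

View pics/i.png

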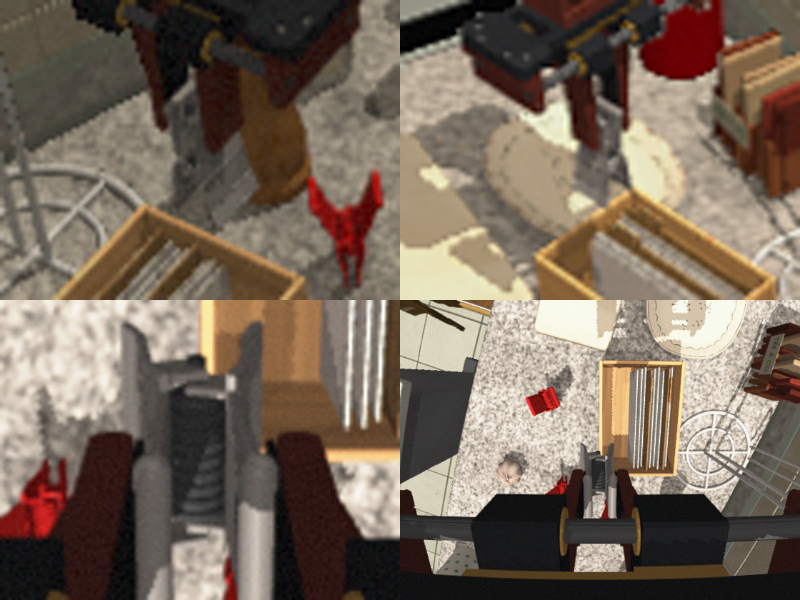

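The clip is held open in the fingers, with jaw tips at wrist (255,201) and (295,201) and coil at about (277,228). I'll check numerically that it hangs upright.

```bash
python3 - <<'E'
from h import *
np.set_printoptions(precision=1,suppress=True)
t=readout.get_obs()['ee_pos'];h=t-[0,0,201.5]
g=np.array([np.cos(np.radians(20)),np.sin(np.radians(20)),0]);n=np.array([-g[1],g[0],0])
for nm in('wrist','scene','side'):
  d=load(nm);print(nm)
  for l,P in(('tip',[h+s*14*g+k*n-[0,0,33] for s in(-1,1) for k in(-18,18)]),('lev',[h+s*11*g+k*n+[0,0,40] for s in(-1,1) for k in(-15.5,15.5)]),('hinge',[h])): print(l,proj(d,P).tolist() and np.round(proj(d,P),1).tolist())
E
```

```text
wrist
tip [[257.7, 249.3], [256.7, 197.7], [299.0, 249.3], [299.8, 197.7]]
lev [[254.1, 303.3], [252.5, 241.8], [300.8, 303.4], [302.0, 241.8]]
hinge [[277.9, 242.0]]
scene
tip [[217.6, 217.3], [207.6, 228.4], [206.7, 212.4], [196.6, 223.3]]
lev [[212.3, 192.8], [203.1, 202.4], [203.3, 189.0], [194.1, 198.5]]
hinge [[205.4, 209.4]]
side
tip [[245.1, 149.5], [236.8, 143.9], [251.8, 144.8], [243.4, 139.4]]
lev [[243.5, 129.2], [236.0, 124.4], [249.0, 125.5], [241.5, 120.8]]
hinge [[243.5, 135.8]]
```

It matches an upright hang, with the tips roughly 2 mm to the -y_tool side. Now across to above the bare stand: dy -523.7, dx -46.5, turn -38°.

Call:
step_arm:
  targets:
    - [[-0.06,-0.4,0,0,0,-0.95,0],[-0.06,-0.75,0,0,0,-0.95,0],[-0.06,-0.75,0,0,0,-0.95,0],[-0.06,-0.75,0,0,0,-0.95,0],[-0.06,-0.75,0,0,0,-0.95,0]]

```text
t: 9.15
ee_pos: [508.8, 40.5, 459.6]
orientation: [2.208, 2.235, -0.001]
ft_force: [1.0, -0.4, 0.1]
width: 20.7
grasp_force: 30.0
```

Call:
step_arm:
  targets:
    - [[-0.06,-0.75,0,0,0,-0.95,0],[-0.06,-0.75,0,0,0,-0.95,0],[-0.06,-0.75,0,0,0,-0.95,0],[-0.06,-0.75,0,0,0,-0.95,0],[-0.06,-0.75,0,0,0,-0.95,0]]

```text
t: 9.78
ee_pos: [493.4, -146.8, 459.7]
orientation: [2.547, 1.839, -0.0]
ft_force: [0.7, -0.0, 0.3]
width: 20.5
grasp_force: 30.0
```

Call:
step_arm:
  targets:
    - [[-0.06,-0.75,0,0,0,0,0],[-0.06,-0.75,0,0,0,0,0],[-0.06,-0.75,0,0,0,0,0],[-0.06,-0.75,0,0,0,0,0],[-0.09,-0.32,0,0,0,0,0]]

```text
t: 10.4
ee_pos: [476.8, -312.9, 459.5]
orientation: [-2.546, -1.841, 0.001]
ft_force: [-0.3, -0.1, -1.5]
width: 20.8
grasp_force: 30.0
```

Call:
step_arm:
  targets:
    - [[0,0,0,0,0,0,0],[0,0,0,0,0,0,0],[0,0,0,0,0,0,0],[0,0,0,0,0,0,0],[0,0,0,0,0,0,0]]

```text
t: 11.02
ee_pos: [478.2, -310.4, 459.7]
orientation: [2.541, 1.847, 0.0]
ft_force: [0.3, -0.5, -1.2]
width: 20.9
grasp_force: 30.0
```

```bash
python3 - <<'E'
from h import *
np.set_printoptions(precision=1,suppress=True)
o=readout.get_obs();t=o['ee_pos'];print(t,o['orientation'],o['width'],o['grasp_force'])
d=grab('wrist');th=np.radians(-17.85)
g=np.array([np.cos(th),np.sin(th),0]);n=np.array([-g[1],g[0],0]);m=np.array([478,-311,150])
u=proj(d,[m+56*n,m,m-56*n,m+56*n+3*g,m+56*n-3*g]);print(u)
x,y=u[0].astype(int);p=d['pixels']
x0=min(max(x-66,0),560-133);y0=max(y-15,0);print(x0,y0)
cv2.imwrite('pics/j.png',cv2.resize(p[y0:y0+100,x0:x0+133,::-1],(798,600),interpolation=cv2.INTER_CUBIC))
E
```

```text
[ 478.2 -310.4  459.7] [2.5 1.8 0. ] 20.85601115302327 29.998845756053925
[[277.7 134.5]
 [277.9 199.3]
 [278.1 258.2]
 [281.3 134.5]
 [274.1 134.5]]
211 119
```

View pics/j.png

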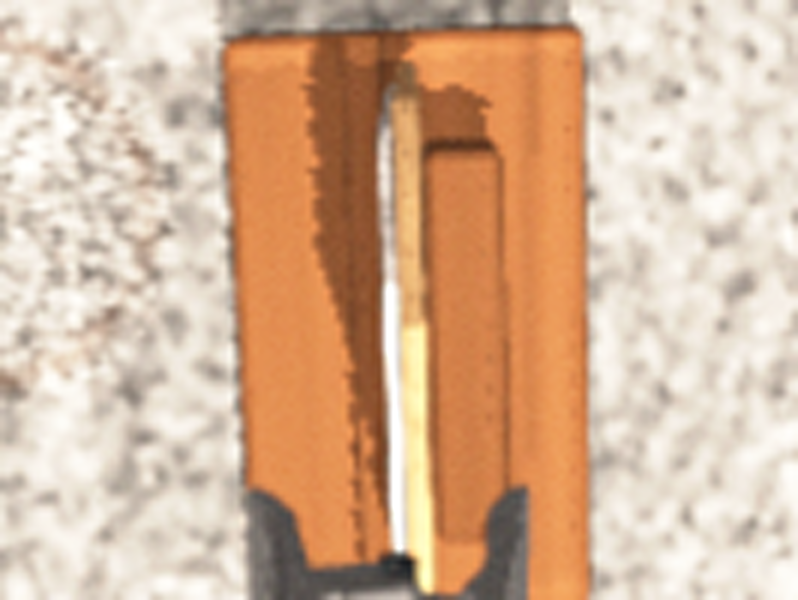

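The last picture shows the bare top edge from (277,133) to (279,202) in wrist pixels (card white, board tan). The jaw tips straddle it at columns about 252–299, mid 276. So shift about +2 mm x and +1.5 mm y, turn +1°, then lower 90 mm slowly while watching the force.

Call:
step_arm:
  targets:
    - [[0.04,0.03,0,0,0,0.25,0],[0,0,-0.2,0,0,0,0],[0,0,-0.3,0,0,0,0],[0,0,-0.3,0,0,0,0],[0,0,-0.2,0,0,0,0]]

```text
t: 11.7
ee_pos: [479.7, -309.2, 407.9]
orientation: [-2.524, -1.867, 0.001]
ft_force: [-0.1, 0.0, -0.5]
width: 20.7
grasp_force: 30.0
```

Call:
step_arm:
  targets:
    - [[0,0,-0.1,0,0,0,0],[0,0,-0.05,0,0,0,0],[0,0,0,0,0,0,0],[0,0,0,0,0,0,0],[0,0,0,0,0,0,0]]

```text
t: 12.32
ee_pos: [480.1, -309.4, 402.5]
orientation: [2.525, 1.868, 0.0]
ft_force: [-0.3, 0.3, -0.1]
width: 20.4
grasp_force: 30.0
```

```bash
python3 - <<'E'
from h import *
np.set_printoptions(precision=1,suppress=True)
d=grab('wrist');p=d['pixels'].astype(int);o=readout.get_obs();t=o['ee_pos'];print(t,o['ft_force'])
th=np.radians(-17);g=np.array([np.cos(th),np.sin(th),0]);n=np.array([-g[1],g[0],0])
h=t-[0,0,201.5]
print(proj(d,[h+s*14*g+18*n-[0,0,33] for s in(-1,1)]),proj(d,[[478,-311,150]+56*n,[478,-311,150]+20*n]))
for r in range(110,216,7):
    row=p[r];print(r,' '.join('%d,%d,%d'%tuple(row[c]) for c in range(250,308,3)))
E
```

```text
[ 480.  -309.4  402.5] [-0.6 -1.  -1.1]
[[255.5 199.1]
 [298.5 199. ]] [[274.9 141.3]
 [275.1 193.2]]
110 239,232,220 238,231,219 249,243,236 205,193,178 171,162,149 168,157,144 164,153,142 171,161,148 231,221,205 225,214,200 238,231,220 245,236,229 217,204,189 229,220,204 214,200,187 228,215,200 244,237,229 232,224,208 239,232,221 247,241,233
117 238,231,216 251,247,239 249,244,235 170,156,146 178,169,154 173,163,148 191,180,167 181,171,156 186,178,163 250,246,238 234,226,211 251,245,238 249,244,236 234,226,211 235,226,211 176,167,153 220,209,192 210,198,181 234,226,211 229,217,203
124 142,132,123 154,144,134 161,151,138 201,190,173 165,153,142 134,127,118 147,140,131 109,100,94 119,111,105 151,140,132 160,151,141 137,131,122 116,109,102 168,157,144 204,190,179 131,123,114 176,164,153 151,142,132 178,167,154 177,166,154
131 236,153,89 239,160,93 241,162,93 178,105,59 141,85,47 141,84,48 174,101,60 165,96,55 144,83,48 223,135,74 241,161,91 245,171,98 245,169,100 233,152,90 236,152,90 231,147,84 237,156,93 212,132,77 231,147,86 240,160,92
138 220,134,77 224,141,81 224,142,80 145,87,49
[... 1884 characters left out ...]
73,104,60 226,138,78 222,136,79 236,155,93 233,149,85
201 230,145,84 105,93,91 164,110,79 227,141,80 230,146,85 231,146,83 181,106,62 135,81,50 176,162,152 173,123,78 141,101,65 203,121,69 210,130,73 209,130,75 204,122,71 101,82,71 109,98,92 221,139,77 237,157,91 234,151,87
208 230,142,82 125,116,113 92,89,82 78,73,74 233,147,85 230,144,83 205,125,72 125,73,42 252,246,241 245,200,131 160,113,75 197,120,68 209,128,75 208,130,75 107,81,68 83,76,76 130,119,111 226,139,80 236,155,91 234,152,85
215 231,145,83 132,116,106 107,99,97 88,83,79 89,85,83 80,79,76 78,76,71 79,71,71 80,76,72 85,85,82 115,93,70 194,117,68 212,129,75 146,97,70 84,80,77 106,98,95 127,111,106 229,142,83 236,155,91 234,151,87
```

At z 402 the edge (columns 271–280, mid 276) and the jaws (252–299, mid 275.5) are aligned and parallel. I'll shift 2 mm along the edge and go down 33 mm slowly.

Call:
step_arm:
  targets:
    - [[0.01,0.04,-0.05,0,0,0,0],[0,0,-0.15,0,0,0,0],[0,0,-0.15,0,0,0,0],[0,0,-0.05,0,0,0,0],[0,0,0,0,0,0,0]]

```text
t: 13.0
ee_pos: [480.5, -307.3, 381.8]
orientation: [-2.525, -1.868, 0.0]
ft_force: [-0.5, -0.0, -1.5]
width: 20.6
grasp_force: 30.0
```

Call:
step_arm:
  targets:
    - [[0,0,-0.1,0,0,0,0],[0,0,-0.1,0,0,0,0],[0,0,-0.06,0,0,0,0],[0,0,0,0,0,0,0],[0,0,0,0,0,0,0]]

```text
t: 13.62
ee_pos: [480.6, -307.4, 369.3]
orientation: [2.525, 1.868, 0.0]
ft_force: [-0.4, -0.2, -0.6]
width: 20.5
grasp_force: 30.0
```

```bash
python3 - <<'E'
from h import *
np.set_printoptions(precision=1,suppress=True)
d=grab('wrist');p=d['pixels'].astype(int);o=readout.get_obs();t=o['ee_pos'];print(t,o['ft_force'],o['grasp_force'],o['width'])
for r in range(124,222,8):
    print(r,' '.join('%d,%d'%(p[r][c][0],p[r][c][2]) for c in range(246,308,2)))
s=grab('scene');q=grab('side')
th=np.radians(-17);g=np.array([np.cos(th),np.sin(th),0]);n=np.array([-g[1],g[0],0]);h=t-[0,0,201.5]
# stand foot orange mask shift check vs start is visual; print side/scene edge ends colour only
for nm in('scene','side'):
  dd=load(nm);print(nm,proj(dd,[h,h-14*g-[0,0,33],h+14*g-[0,0,33],h-[0,0,18]]).round(1).tolist())
E
```

```text
[ 480.6 -307.4  369.3] [ 0.2  0.1 -0.9] 29.998904764652252 20.602915916385175
124 159,140 157,137 141,119 131,111 141,123 178,154 190,163 180,153 171,147 165,142 166,143 155,138 128,109 162,139 174,149 154,131 144,121 139,118 150,132 162,138 179,154 166,143 151,130 164,144 151,131 99,86 134,116 169,144 163,139 131,108 130,112
132 143,43 153,52 204,70 207,73 211,77 213,71 171,59 147,50 136,49 140,45 166,57 166,57 163,55 116,38 136,42 140,49 150,50 230,86 233,85 235,88 237,87 235,86 233,86 230,85 229,83 228,83 231,86 230,86 221,81 209,74 229,81
140 140,48 217,76 221,81 220,77 224,80 226,80 171,56 144,49 145,50 131,46 142,46 143,47 135,46 94,33 114,47 128,59 132,62 200,74 237,92 238,87 239,92 235,88 234,87 232,87 229,83 230,87 228,82 230,86 216,77 204,71 228,84
148 220,78 217,77 223,80 223,79 223,78 223,77 172,61 140,47 141,45 128,43 145,50 143,50 139,44 126,89 129,76 131,62 130,60 141,53 157,55 161,56 163,55 158,52 154,51 150,50 224,81 229,83 229,84 229,83 219,79 203,70 228,82
156 222,78 222,79 224,81 224,79 221,75 229,84 193,65 145,49 143,47 126,44 143,50 141,48 134,87 144,125 183,89 
[... 1330 characters left out ...]
,147 135,100 166,79 172,81 153,73 159,54 210,76 212,74 209,73 210,73 139,75 86,77 85,79 117,97 219,83 214,75 224,81 232,82
212 230,85 229,84 230,82 164,108 121,110 100,91 79,70 82,76 174,77 224,86 162,61 150,56 125,60 142,119 78,73 37,36 38,38 86,53 151,50 207,71 211,74 210,73 204,68 95,72 84,75 117,107 132,112 221,78 213,76 226,81 234,85
220 229,85 228,81 230,84 177,98 124,113 89,82 81,73 82,76 101,90 112,99 221,201 136,117 187,160 174,160 124,112 102,93 78,71 79,74 78,71 83,77 83,77 120,107 98,89 83,76 88,81 123,113 131,109 226,82 229,84 228,85 235,91
scene [[387.1, 148.4], [388.1, 161.4], [382.5, 154.9], [386.1, 153.8]]
side [[318.5, 299.0], [311.9, 306.1], [323.0, 304.3], [317.9, 302.4]]
```

The jaws (columns 252–298, inner faces about 264–289) straddle the edge (271–280) symmetrically, with no contact force. The tips are about 15 mm below the edge and the coil about 12 mm above it. The arm is at rest, so I'm handing in.

```bash
python3 -c "
from h import *
print(ctrl.close_job())"
```

```text
the job is handed in; nothing more can be done
None
```

I handed the job in with the spare clip held squeezed open (about 30 N) astride the middle of the bare stand's top edge. By my estimate the jaw tips are about 15 mm below the edge, and the force sensor showed no contact; no verdict came back.

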